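# Find and open the free hatch of a laboratory bench's service duct

## Task

One of the four identical covers on the bench's service duct is free and opens onto the power outlets; the other three are locked. Press the ribbed back edge of the covers one after another until you find the one that rocks, then push its raised front edge up and back until it stands fully open against its stop, and leave it open. Nothing is to be picked up: leave the rack, dish, bottle and jar around the duct standing where they are.

Things in the scene. Friction and masses are not known exactly. Their poses are not given: they have to be found in the camera images.
- duct: raised service duct, a fixed box on the bench, 189 mm deep (x) x 500 mm long (y) x 95 mm high; origin at the centre of its underside, x from its front (robot's side) to its back, y along it to the robot's left, z up. Four identical grey covers at 115 mm pitch lie flush in its top, 95 mm above the bench. Three are locked and rigid; the free one differs each time and cannot be told by eye
- bay_1 (a point): centre of the top face of cover 1 (the robot's left, +y) as it lies shut; axes as the duct's. Each cover is a stiff plate 145 mm (front to back) x 105 x 8 mm with a ribbed finger strip near its back (far) edge, and is made to tip on a pivot rod across it at plate height, 57 mm in from the back edge (15.5 mm behind the centre)
- bay_2 (a point): the same point on cover 2. The free cover: press between pivot and back edge (halfway, some 3 to 5 N) and its back dips into the empty well (over 70 mm deep) while its front edge, 88 mm in front of the pivot, rises; pressed in front of the pivot it does not move
- bay_3 (a point): the same point on cover 3. The gaps around each cover are 3 mm at front and back and 2 mm at the sides; the well's opening ends 3 mm beyond the back edge
- bay_4 (a point): the same point on cover 4 (the robot's right, -y)
- hatch (a joint): angle (rad) of the one free cover; it does not tell which of the four that is: 0 shut and flush, growing as its back dips and its front edge rises, 1.57 upright, 1.83 at its stop, leaning back, away from the robot, its edge about 85 mm above the duct's top. The pivot is stiff: the cover stays at whatever angle it is left
- tube_rack: a low plastic microtube rack, 75 x 125 x 30 mm with caps standing to 39 mm, loose on the bench in front of the duct (robot's side); origin at the centre of its underside
- petri_dish: a closed clear petri dish, 92 mm across and 15 to 20 mm high, loose on the bench in front of the duct; origin at the centre of its underside
- spray_bottle: a white trigger spray bottle, 76 mm across and about 200 mm tall, loose on the bench past the duct's right-hand (-y) end; origin at the centre of its underside
- reagent_jar: a brown glass jar with a lid, 60 mm across and 85 mm tall, loose on the bench behind the duct; origin at the centre of its underside
There are look-alikes about, which are no part of the job. What is shaped like the tube_rack but pink or yellow is not meant.

How it is judged:
On the way, in this order (a step that is already met when the one before it is completed fails the run):
1. the free cover has been found and rocked: its front edge is raised (between 0.2 and 1.4 rad) (value of joint hatch between 0.2 and 1.4 rad), for 0.1 s.
2. the free cover is pushed open past upright, towards its stop (over 1.65 rad) (value of joint hatch above 1.65 rad), for 0.2 s.
At the end, for the whole second after the job is handed in: the free cover stands open and still at more than 1.65 rad (its stop is at 1.83 rad), and the rack, dish, bottle and jar stand upright within 20 mm of where they were (value of joint hatch above 1.65 rad and velocity of joint hatch between -0.05 and 0.05 rad/s and distance of each of tube_rack, petri_dish, spray_bottle, reagent_jar from where it was at the start of the episode below 0.02 m and angle between each of tube_rack, petri_dish, spray_bottle, reagent_jar's own z axis and vertical below 0.2 rad); the robot touches nothing.
It fails at once if tube rack lifted, carried, knocked over or pushed more than 30 mm (distance of tube_rack from where it was at the start of the episode above 0.03 m or angle between tube_rack's own z axis and vertical above 0.5 rad).
It fails at once if petri dish lifted, carried, knocked over or pushed more than 30 mm (distance of petri_dish from where it was at the start of the episode above 0.03 m or angle between petri_dish's own z axis and vertical above 0.5 rad).
It fails at once if spray bottle lifted, carried, knocked over or pushed more than 30 mm (distance of spray_bottle from where it was at the start of the episode above 0.03 m or angle between spray_bottle's own z axis and vertical above 0.5 rad).
It fails at once if reagent jar lifted, carried, knocked over or pushed more than 30 mm (distance of reagent_jar from where it was at the start of the episode above 0.03 m or angle between reagent_jar's own z axis and vertical above 0.5 rad).
It also fails if it takes over 51 s, if anything falls off the work surface, if the arm or the gripper's body presses on something with over 40 N, if the wrist force passes 120 N, or if a joint passes its speed limit or range.

## Robot

A 6-joint arm with a two-finger parallel gripper is mounted at the origin on the work surface. World frame = base frame: x ahead of the robot, y to its left, z up, the work surface at z = 0. Lengths are in m, angles in rad, forces in N, time in s.
With the tool pointing down it reaches from about 0.35 to 0.975 m from the base axis. Payload 4.9 kg.
Tool frame: the origin (TCP) lies at the very end of the fingers, on their centre line; the grasp point (between the pads) lies 19 mm behind it; z points along the fingers, y is the direction in which the jaws open and shut (so a half turn about z gives the same grasp; the last joint's range is limited). The gripper opens to 85 mm and grips with 20 to 120 N. Pads are 22 mm wide; open, the fingers measure 114 mm over their backs; the gripper's body (76 mm by 85 mm) begins 54 mm behind the grasp point. The pads swing forward as they close: fully open they stand 13 mm farther back than shut.
Start: joints at [-1.267, 0.053, 1.613, -0, 1.476, -0.119], TCP at [0.256, -0.57, 0.231] pointing down, gripper open.
Joint ranges: [-3.01, 3.01], [-1.01, 2.22], [0.06, 2.58], [-1.02, 4.17], [0.09, 2.62], [-3.14, 3.14]. Speed limits (rad/s): [2.57, 2.57, 3.14, 3.14, 3.14, 3.14].

## Interface

Orientations are given as a rotation vector (axis times angle).
In Python, from station import ctrl gives the robot as it stands.
- The arm moves only by the tool apply_moves, never from a script. Its argument "deltas" is a list of rows, each a list of 5 numbers: the shift along the tool's x, y, z in m, then the turn about the tool's z in rad, then the gripper's target within -1 to 1 (fully open at 1, half-way at 0, shut at -1). A call has exactly 8 rows; each row shifts and turns the pose as measured when the row begins, along the tool's axes as they then stand; what a row does not reach is not made up. A row lasts 1/8 s, in which the tool goes at most 62.5 mm and 10.7 degrees, less where a joint would pass 70% of its speed; a pose out of reach is approached as far as the arm can. A call with a gripper value outside its range is refused whole. The fingers move at their own pace and stop on an object; "grip_force" is the grip in N (left out, the last holds). Time passes only in rows, so rows that do not move let the fingers close, or fill a call up. It gives the time, the measured TCP pose, the force and the opening at its end, in the units of the state.
- ctrl.get_obs(): the state, without advancing time (a new reading comes with each control period).
- ctrl.get_image(name): name is "scene" or "side" or "wrist"; returns a dict with "img" (420x560x3 uint8, red, green, blue), "range_z" (420x560 float32, m along the optical axis (not along the pixel's ray), 0 where there is no reading), "mtx" (3x3 intrinsics, pixels), "eye" and "attitude" of the camera in the world; the wrist camera has in their place "mount" (4x4, takes a point from camera to tool coordinates, whose origin is the TCP and whose axes are the flange's). Camera axes: x right, y down, z forward; pixel columns grow to the right and rows downward; lengths in m; the calibration is good to about 2 mm. A picture is of the moment at which its call begins: read the wrist's pose just before it.
- ctrl.finish_job(): hands the job in, once; it reports no verdict.
Trained networks look in a picture, given as the dict that the camera call returned (one of the last four; its "shot" number tells which), for a name from the list of things; names that differ only in an ending like _2 or _b are one class to them, and where a whole thing is asked for, a point or a joint stands for the part that bears it (a point fixed in the world has none). Each returns a list of dicts, best first, with "confidence" (0 to 1); they miss things now and then, are a little off and sometimes report something else, mostly with a low value. They report only what shows in the picture. A call takes as long as a camera call. They do not tell look-alikes from the thing itself.
- ctrl.search_frame(picture, target): "extent" ([left, top, width, height] in pixels, round what is visible of it).
- ctrl.spot_point(picture, target): "uv" ([column, row] in pixels: a listed point, or the origin of a listed thing).
The state is a dict: "t": time; "q": joint angles; "dq": joint speeds; "effort": joint torques, N m; "tool_pos": TCP position; "tool_rot": TCP orientation; "contact_force": force on the tool from outside, world axes, zero at the start; "wrist_torque": the same for the moment, N m; "opening": finger opening in m.
Only numpy, scipy, OpenCV 4.12 (cv2) and the standard library are available. Lean on these libraries where they do the work, as an engineer would, in place of code of your own. Each camera call takes 0.05 s, during which the arm holds its last target.

## Working session

There is one attempt and no reset: what is moved stays moved. The work goes in short steps, Python scripts to look and compute and a tool call to move; the robot and the scene stay as the last step left them, time stands still between calls to the robot, and variables do not carry over. Pictures are saved under pics/ and viewed, and the job is handed in when it is done.

Besides the shell and the picture viewer there is one more tool, called after ">>>" as name(argument=value, ...) on one line, values as JSON. apply_moves: Moves the arm, as the interface text tells. Its arguments: {"type":"object","properties":{"deltas":{"type":"array"},"grip_force":{"type":"number"}},"required":["deltas"]}

```bash
ls; mkdir -p pics; cat > h.py <<'E'
import numpy as np,cv2
from scipy.spatial.transform import Rotation as R
from station import ctrl
def att(a):
    a=np.array(a,float)
    return a if a.shape==(3,3) else R.from_rotvec(a).as_matrix()
def pose(o): return np.array(o['tool_pos']),R.from_rotvec(o['tool_rot']).as_matrix()
def world(p,u,v,o=None,z=None):
    K=p['mtx'];z=p['range_z'][int(round(v)),int(round(u))] if z is None else z
    c=np.array([(u-K[0][2])/K[0][0]*z,(v-K[1][2])/K[1][1]*z,z])
    if 'mount' in p:
        c=(np.array(p['mount'])@np.r_[c,1])[:3];t,M=pose(o);return t+M@c
    return np.array(p['eye'])+att(p['attitude'])@c
def save(p,n): cv2.imwrite('pics/'+n+'.png',cv2.cvtColor(p['img'],cv2.COLOR_RGB2BGR))
E
python3 - <<'E'
from h import *
o=ctrl.get_obs();print(o)
for n in ['scene','side']:
    p=ctrl.get_image(n);save(p,n+'0');print(n,p['mtx'],p['eye'],p['attitude'])
    for t in ['duct','bay_1','bay_2','bay_3','bay_4','tube_rack','petri_dish','spray_bottle','reagent_jar']:
        for r in ctrl.spot_point(p,t)[:4]:
            print(t,r['uv'],r['confidence'],world(p,*r['uv']).round(3))
E
```

```text
pics
{'t': 0.0, 'q': array([-1.26700429e+00,  5.33583835e-02,  1.61430654e+00, -1.43588314e-05,
        1.47596116e+00, -1.19036643e-01]), 'dq': array([ 4.14813531e-05,  3.56799371e-04, -6.03091566e-04, -8.70768832e-04,
       -1.21718730e-03,  8.12378436e-04]), 'effort': array([ 1.23865277e-03, -3.93678403e+01, -3.70176852e+01, -4.15411603e-05,
        7.00151242e-03,  3.76019941e-06]), 'tool_pos': array([ 0.25625312, -0.56937424,  0.23005456]), 'tool_rot': array([-3.06966656e+00, -6.58818593e-01,  3.16796190e-04]), 'contact_force': array([ 0.21251222, -0.28529258,  0.93579029]), 'wrist_torque': array([-0.04583332,  0.02736274,  0.00961264]), 'opening': 0.08569178629760077}
scene [[442.62350696   0.         286.39710364]
 [  0.         442.62350696 214.11670825]
 [  0.           0.           1.        ]] [ 1.13468605 -0.09906912  0.94321838] [-2.10201004 -1.55526036  0.49561835]
duct [278.4, 222.3] 0.67 [0.586 0.041 0.096]
tube_rack [291.8, 165.4] 0.92 [0.428 0.123 0.093]
tube_rack [444.9, 203.3] 0.85 [0.612 0.475 0.028]
tube_rack [397.3, 158.5] 0.76 [0.438 0.423 0.03 ]
petri_dish [
[... 170 characters left out ...]
05   0.         283.04534947]
 [  0.         386.48995105 215.62283267]
 [  0.           0.           1.        ]] [-0.01864144  0.66724162  0.92266057] [-0.95300447  2.50216111 -1.01211656]
bay_1 [313.7, 179.8] 0.84 [ 0.557 -0.111  0.101]
bay_2 [313.7, 179.8] 0.84 [ 0.557 -0.111  0.101]
bay_3 [313.7, 179.8] 0.84 [ 0.557 -0.111  0.101]
bay_4 [313.7, 179.8] 0.84 [ 0.557 -0.111  0.101]
tube_rack [224.9, 341.0] 0.94 [0.388 0.44  0.032]
tube_rack [311.4, 281.0] 0.81 [0.342 0.162 0.03 ]
tube_rack [162.8, 312.2] 0.61 [0.569 0.494 0.031]
petri_dish [353.3, 235.8] 0.68 [ 0.355 -0.062  0.018]
spray_bottle [339.8, 175.9] 0.81 [ 0.506 -0.185  0.099]
reagent_jar [264.6, 192.9] 0.9 [ 0.683 -0.007  0.038]
```

View pics/scene0.png

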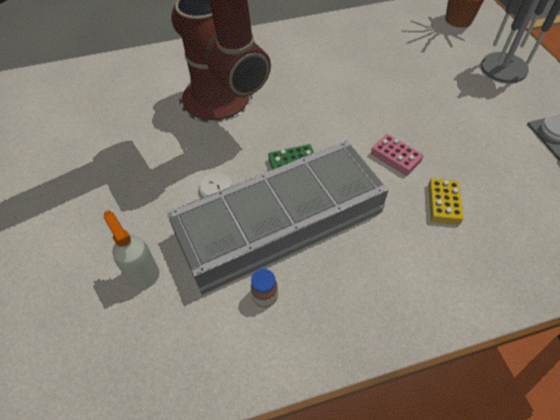

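View pics/side0.png

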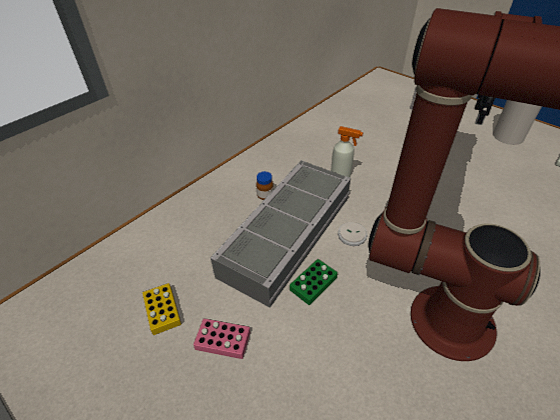

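The scene view shows the duct with corners near (170,213), (347,145), (385,190) and (200,268). The dish is at (215,187), the green rack at (291,157), the jar at (264,287) and the bottle at (137,265). I'll fit the duct's top from the range data.

```bash
cat >> h.py <<'E'
def cloud(p,o=None):
    K=np.array(p['mtx']);z=p['range_z'];v,u=np.mgrid[:z.shape[0],:z.shape[1]]
    c=np.stack([(u-K[0,2])/K[0,0]*z,(v-K[1,2])/K[1,1]*z,z],-1)
    if 'mount' in p:
        m=np.array(p['mount']);t,M=pose(o);w=(c@m[:3,:3].T+m[:3,3])@M.T+t
    else: w=c@att(p['attitude']).T+np.array(p['eye'])
    w[z==0]=np.nan;return w
E
python3 - <<'E'
from h import *
for n in ['scene','side']:
    p=ctrl.get_image(n);w=cloud(p)
    m=(w[...,2]>.085)&(w[...,2]<.105)&(w[...,0]>.3)&(w[...,0]<.8)&(abs(w[...,1])<.45)
    k,l,s,c=cv2.connectedComponentsWithStats(m.astype(np.uint8));i=1+np.argmax(s[1:,4]);m=l==i
    P=w[m];r=cv2.minAreaRect(P[:,:2].astype(np.float32)*1000);print(n,r,cv2.boxPoints(r).round(),P[:,2].mean(),np.percentile(P[:,2],[5,95]))
    for nm,b in dict(jar=(.6,.85,-.15,.1,.02,.13),).items():pass
    cv2.imwrite('pics/big_%s.png'%n,cv2.resize(cv2.cvtColor(p['img'][130:310,100:420] if n=='scene' else p['img'][140:320,160:400],cv2.COLOR_RGB2BGR),None,fx=2.5,fy=2.5,interpolation=cv2.INTER_CUBIC))
    # tall things
    for lo,hi in [(.012,.06),(.06,.085),(.11,.25)]:
        mm=(w[...,2]>lo)&(w[...,2]<hi)&(w[...,0]>.28)&(w[...,0]<.85)&(abs(w[...,1])<.4)
        k,l,s,c=cv2.connectedComponentsWithStats(mm.astype(np.uint8))
        for i in range(1,k):
            if s[i,4]>60:
                q=w[l==i];print(lo,np.nanmin(q,0).round(3),np.nanmax(q,0).round(3))
E
```

```text
scene ((525.5023803710938, 59.688995361328125), (194.29714965820312, 500.8164367675781), 10.428237915039062) [[ 385.  288.]
 [ 475. -204.]
 [ 666. -169.]
 [ 576.  324.]] 0.09291454100380368 [0.08973882 0.09570678]
0.012 [0.364 0.373 0.012] [0.425 0.4   0.032]
0.012 [0.307 0.088 0.012] [0.371 0.213 0.04 ]
0.012 [ 0.326 -0.118  0.012] [ 0.401 -0.027  0.022]
0.012 [ 0.572 -0.173  0.012] [0.669 0.323 0.06 ]
0.012 [ 0.57  -0.324  0.012] [ 0.614 -0.253  0.06 ]
0.012 [ 0.7   -0.06   0.012] [ 0.741 -0.001  0.06 ]
0.06 [ 0.572 -0.169  0.06 ] [0.666 0.322 0.085]
0.06 [ 0.571 -0.324  0.06 ] [ 0.613 -0.253  0.085]
0.06 [ 0.683 -0.056  0.06 ] [ 0.737 -0.004  0.085]
0.11 [ 0.519 -0.325  0.11 ] [ 0.611 -0.255  0.202]
side ((522.6237182617188, 57.78959655761719), (191.95263671875, 502.9031066894531), 10.675743103027344) [[ 382.  287.]
 [ 475. -207.]
 [ 664. -172.]
 [ 570.  323.]] 0.09501582705568679 [0.09181183 0.09786999]
0.012 [ 0.531 -0.312  0.015] [ 0.6   -0.252  0.06 ]
0.012 [ 0.674 -0.051  0.014] [0.729 0.    0.06 ]
0.012 [ 0.382 -0.209  0.012] [0.571 0.322 0.06 ]
0.012 [ 0.32  -0.12   0.012] [ 0.41  -0.026  0.025]
0.012 [0.304 0.087 0.012] [0.383 0.213 0.044]
0.012 [0.356 0.373 0.012] [0.416 0.4   0.034]
0.06 [ 0.531 -0.31   0.06 ] [ 0.602 -0.252  0.085]
0.06 [ 0.678 -0.052  0.06 ] [ 0.728 -0.002  0.085]
0.06 [ 0.383 -0.209  0.06 ] [0.57  0.321 0.085]
0.11 [ 0.515 -0.316  0.11 ] [ 0.6   -0.257  0.206]
```

View pics/big_scene.png

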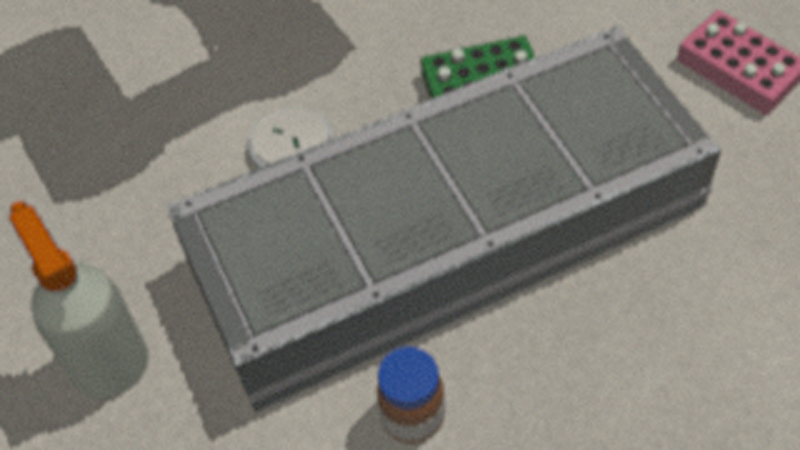

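```bash
python3 - <<'E'
from h import *
p=ctrl.get_image('wrist');print(np.array(p['mount']).round(3),p['mtx'][0]);save(p,'w0')
t,M=pose(ctrl.get_obs());print(M.round(3))
E
```

```text
[[ 0.    -0.949 -0.315  0.08 ]
 [ 1.     0.    -0.001  0.   ]
 [ 0.001 -0.315  0.949 -0.143]
 [ 0.     0.     0.     1.   ]] [371.07050812   0.         282.41955627]
[[ 0.912  0.41   0.   ]
 [ 0.41  -0.912 -0.   ]
 [ 0.     0.    -1.   ]]
```

>>> apply_moves(deltas=[[0.0,0,-0.04,0.12,-1],[0.03,-0.02,-0.03,0.12,-1],[0.05,-0.035,0,0,-1],[0.05,-0.035,0,0,-1],[0.05,-0.035,0,0,-1],[0.05,-0.035,0,0,-1],[0.04,-0.04,0,0,-1],[0.04,-0.04,0,0,-1]])

```text
t: 2.15
tool_pos: [0.5229, -0.272, 0.3045]
tool_rot: [3.129, 0.26, 0.005]
contact_force: [1.0, -0.3, 0.2]
opening: -0.0
```

>>> apply_moves(deltas=[[0.02,-0.05,0,-0.017,-1],[0.02,-0.05,0,0,-1],[0.0,-0.05,0,0,-1],[0,0,0,0,-1],[0,0,0,0,-1],[0,0,0,0,-1],[0,0,0,0,-1],[0,0,0,0,-1]])

```text
t: 3.15
tool_pos: [0.5378, -0.1121, 0.3043]
tool_rot: [3.126, 0.291, 0.006]
contact_force: [0.2, -0.6, 0.4]
opening: 0.0
```

```bash
python3 - <<'E'
from h import *
o=ctrl.get_obs();p=ctrl.get_image('wrist');save(p,'w1');t,M=pose(o);print(t,M.round(3))
for r in ctrl.spot_point(p,'bay_4'):print(r['uv'],r['confidence'],world(p,*r['uv'],o))
w=cloud(p,o);m=(w[...,2]>.085)&(w[...,2]<.105)
a=np.radians(10.5);X=np.array([np.cos(a),np.sin(a)]);Y=np.array([-X[1],X[0]])
P=w[m][:,:2]-[.524,.0585];print(np.percentile(P@X,[0.1,99.9]),np.percentile(P@Y,[0.1,99.9]),np.nanmean(w[m][:,2]))
r=cv2.minAreaRect(w[m][:,:2].astype(np.float32)*1000);print(r)
g=np.zeros((420,560));
# rectify top: 1px=1mm? local x 120..-120 rows, y
lx,ly=np.meshgrid(np.arange(-.11,.115,.0005),np.arange(-.27,.1,.0005),indexing='ij')
W=np.stack([.524+lx*X[0]+ly*Y[0],.0585+lx*X[1]+ly*Y[1],np.full(lx.shape,.095)],-1)
mt=np.array(p['mount']);c=((W-t)@M-mt[:3,3])@mt[:3,:3];K=p['mtx']
u=(c[...,0]/c[...,2]*K[0][0]+K[0][2]).astype(np.float32);v=(c[...,1]/c[...,2]*K[1][1]+K[1][2]).astype(np.float32)
im=cv2.remap(p['img'],u,v,cv2.INTER_LINEAR)[::-1,::-1];cv2.imwrite('pics/rect1.png',im[...,::-1])
E
```

```text
[ 0.53781323 -0.11212077  0.30434278] [[ 0.983  0.185  0.004]
 [ 0.185 -0.983 -0.002]
 [ 0.004  0.002 -1.   ]]
[-0.09483348  0.09350824] [-0.34279354  0.11471012] 0.09590581321653775
((567.5134887695312, -59.222869873046875), (233.60182189941406, 488.52734375), 10.540107727050781)
```

View pics/w1.png

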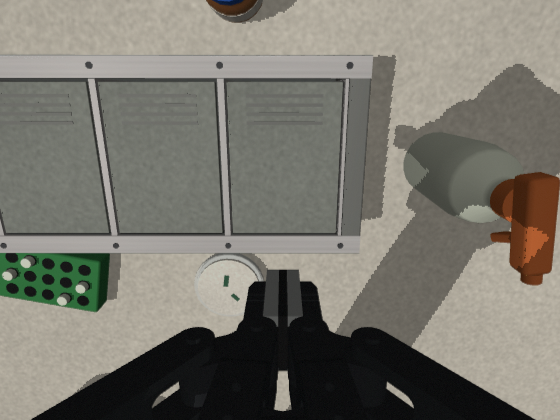

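View pics/rect1.png

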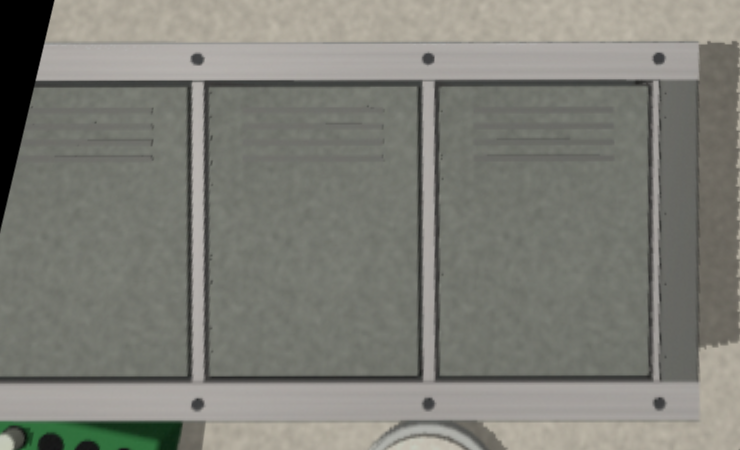

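Rectified, the top confirms the layout: cover centres sit at local y = ±57.5 and ±172.5 mm, with the cover's back edge at local x of about +71.5 mm. Cover 4 is first.

>>> apply_moves(deltas=[[0.04,0.002,0.04,0,-1],[0.033,0,0.05,0,-1],[0,0,0.05,0,-1],[0,0,0.03,0,-1],[0,0,0.015,0,-1],[0,0,0.008,0,-1],[0,0,0.005,0,-1],[0,0,0,0,-1]])

```text
t: 4.25
tool_pos: [0.6173, -0.1032, 0.1067]
tool_rot: [3.122, 0.288, 0.022]
contact_force: [0.2, 0.1, 0.6]
opening: -0.0001
```

>>> apply_moves(deltas=[[-0.006,-0.003,0.004,0,-1],[0,0,0.004,0,-1],[0,0,0.004,0,-1],[0,0,0.004,0,-1],[0,0,0.004,0,-1],[0,0,0.004,0,-1],[0,0,0.004,0,-1],[0,0,0.004,0,-1]])

```text
t: 5.25
tool_pos: [0.6124, -0.1018, 0.095]
tool_rot: [3.121, 0.29, 0.017]
contact_force: [-11.8, 2.8, 19.4]
opening: -0.0001
```

Cover 4 is rigid: 19 N at z = 0.095. Next is cover 3.

>>> apply_moves(deltas=[[0,0,-0.02,0,-1],[0,-0.04,0,0,-1],[0,-0.05,0,0,-1],[0,-0.025,0,0,-1],[0,0,0,0,-1],[0,0,0.01,0,-1],[0,0,0.006,0,-1],[0,0,0.005,0,-1]])

```text
t: 6.25
tool_pos: [0.5927, 0.0114, 0.0949]
tool_rot: [3.12, 0.284, 0.021]
contact_force: [-11.4, 2.6, 27.5]
opening: -0.0003
```

Cover 3 is rigid as well (27 N at z = 0.095). Next is cover 2.

>>> apply_moves(deltas=[[-0.002,0,-0.02,0,-1],[0,-0.04,0,0,-1],[0,-0.05,0,0,-1],[0,-0.025,0,0,-1],[0,0,0,0,-1],[0,0,0.01,0,-1],[0,0,0.006,0,-1],[0,0,0.005,0,-1]])

```text
t: 7.25
tool_pos: [0.5734, 0.1212, 0.0961]
tool_rot: [3.12, 0.271, 0.031]
contact_force: [-0.2, -0.6, 0.9]
opening: -0.0003
```

>>> apply_moves(deltas=[[-0.004,-0.004,0,0,-1],[0,0,0.004,0,-1],[0,0,0.004,0,-1],[0,0,0.004,0,-1],[0,0,0.004,0,-1],[0,0,0,0,-1],[0,0,0,0,-1],[0,0,0,0,-1]])

```text
t: 8.25
tool_pos: [0.5695, 0.124, 0.0798]
tool_rot: [3.12, 0.269, 0.032]
contact_force: [-0.6, -0.2, 2.5]
opening: 0.0003
```

Cover 2 rocks: the tip is 15 mm below the surface at 2.5 N. I'll press deeper.

>>> apply_moves(deltas=[[0,0,0.005,0,-1],[0,0,0.005,0,-1],[0,0,0.005,0,-1],[0,0,0.004,0,-1],[0,0,0,0,-1],[0,0,0,0,-1],[0,0,0,0,-1],[0,0,0,0,-1]])

```text
t: 9.25
tool_pos: [0.5709, 0.1238, 0.0599]
tool_rot: [3.12, 0.269, 0.036]
contact_force: [0.2, 0.1, 1.6]
opening: -0.0003
```

```bash
python3 - <<'E'
from h import *
p=ctrl.get_image('side');save(p,'s2');print(ctrl.get_obs()['contact_force'])
E
```

```text
[1.12980525 0.02232655 1.48384554]
```

View pics/s2.png

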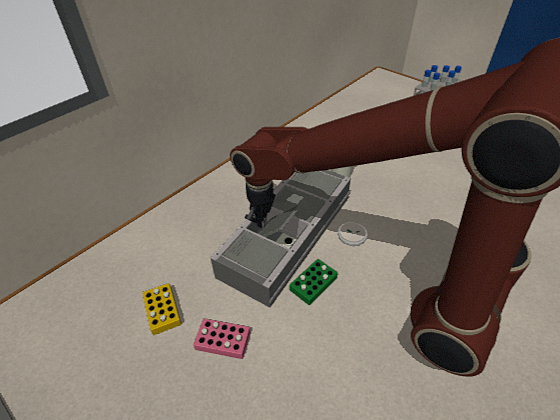

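The side view at (280,215) shows cover 2 tipped, its front edge up and the well open beneath. Next I lift clear, cross over to the front and come down in front of the raised edge.

>>> apply_moves(deltas=[[0,0,-0.03,0,-1],[0,0,-0.06,0,-1],[0,0,-0.06,0,-1],[0,0,-0.01,0,-1],[-0.04,0,0,0,-1],[-0.05,0,0,0,-1],[-0.05,0,0,0,-1],[0,0,0,0,-1]])

```text
t: 10.3
tool_pos: [0.4202, 0.1, 0.2132]
tool_rot: [3.12, 0.269, 0.008]
contact_force: [0.3, -0.1, 0.5]
opening: -0.0001
```

```bash
python3 - <<'E'
from h import *
o=ctrl.get_obs();p=ctrl.get_image('wrist');save(p,'w3');t,M=pose(o)
a=np.radians(10.5);X=np.array([np.cos(a),np.sin(a)]);Y=np.array([-X[1],X[0]]);c=np.array([.523,.0583])
print('tcp local',(t[:2]-c)@X,(t[:2]-c)@Y,t[2])
w=cloud(p,o);L=np.stack([(w[...,:2]-c)@X,(w[...,:2]-c)@Y,w[...,2]],-1)
m=(abs(L[...,1]-.0575)<.045)&(L[...,2]>.11)&(L[...,0]<.06)&(L[...,0]>-.09)
for x in np.arange(-.09,.07,.01):
    q=L[m&(abs(L[...,0]-x)<.005)]
    if len(q):print(round(x,3),len(q),np.median(q[:,2]).round(3),q[:,2].max().round(3))
E
```

```text
tcp local -0.09348706682590358 0.05970388754776846 0.21315493509182193
-0.09 4820 0.268 0.291
-0.08 22595 0.28 0.299
-0.05 358 0.155 0.157
-0.04 3253 0.157 0.161
-0.03 3313 0.148 0.154
-0.02 2977 0.137 0.144
-0.01 2683 0.126 0.132
-0.0 2235 0.115 0.121
0.01 3 0.11 0.11
```

View pics/w3.png

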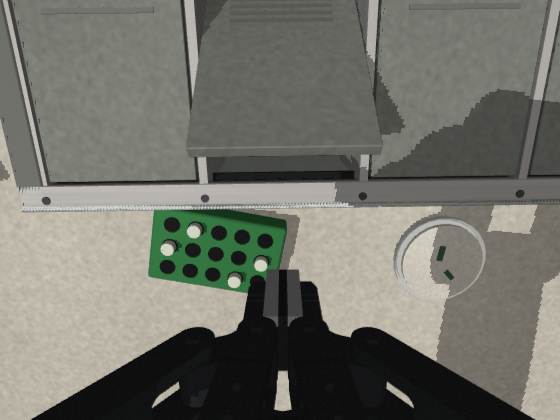

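The raised edge lies at local x of about −48 mm, z of about 0.16 (around 0.8 rad), and the finger is clear in front of it at (283,285). I'll descend and push back.

>>> apply_moves(deltas=[[0,0,0.04,0,-1],[0,0,0.028,0,-1],[0,0,0.004,0,-1],[0.012,0,0,0,-1],[0.012,0,0,0,-1],[0.012,0,0,0,-1],[0.012,0,0,0,-1],[0.0,0,0,0,-1]])

```text
t: 11.35
tool_pos: [0.4764, 0.1084, 0.1423]
tool_rot: [3.12, 0.269, 0.008]
contact_force: [-0.2, 0.2, -0.4]
opening: -0.0001
```

>>> apply_moves(deltas=[[0.01,0,0,0,-1],[0.01,0,0,0,-1],[0.01,0,0,0,-1],[0.008,0,0,0,-1],[0.004,0,0,0,-1],[0.0,0,0,0,-1],[0.0,0,0,0,-1],[0.0,0,0,0,-1]])

```text
t: 12.35
tool_pos: [0.5208, 0.1161, 0.1424]
tool_rot: [3.12, 0.269, 0.009]
contact_force: [0.3, 0.7, 0.3]
opening: -0.0
```

```bash
cat > m.py <<'E'
from h import *
import sys
o=ctrl.get_obs();t,M=pose(o)
a=np.radians(10.5);X=np.array([np.cos(a),np.sin(a)]);Y=np.array([-X[1],X[0]]);c=np.array([.523,.0583])
print('tcp local',(t[:2]-c)@X,(t[:2]-c)@Y,t[2],o['contact_force'].round(1))
p=ctrl.get_image('scene');save(p,sys.argv[1]);cv2.imwrite('pics/%sb.png'%sys.argv[1],cv2.resize(p['img'][60:310,130:420,::-1],None,fx=2.4,fy=2.4))
w=cloud(p);L=np.stack([(w[...,:2]-c)@X,(w[...,:2]-c)@Y,w[...,2]],-1)
m=(abs(L[...,1]-.0575)<.045)&(L[...,2]>.10)&(L[...,0]<.08)&(L[...,0]>-.09)
for z in np.arange(.1,.2,.01):
    q=L[m&(abs(L[...,2]-z)<.005)]
    if len(q):print(round(z,3),len(q),np.median(q[:,0]).round(3),q[:,0].max().round(3))
E
python3 m.py sc4
```

```text
tcp local 0.00832208289590334 0.0572407171210969 0.14240495084919577 [0.3 0.7 0.3]
0.1 32 0.024 0.026
0.11 71 0.025 0.027
0.12 69 0.026 0.028
0.13 69 0.027 0.03
0.14 72 0.029 0.031
0.15 72 0.03 0.032
0.16 84 0.031 0.033
0.17 125 0.032 0.036
0.18 130 0.029 0.035
0.19 83 0.021 0.025
```

View pics/sc4b.png

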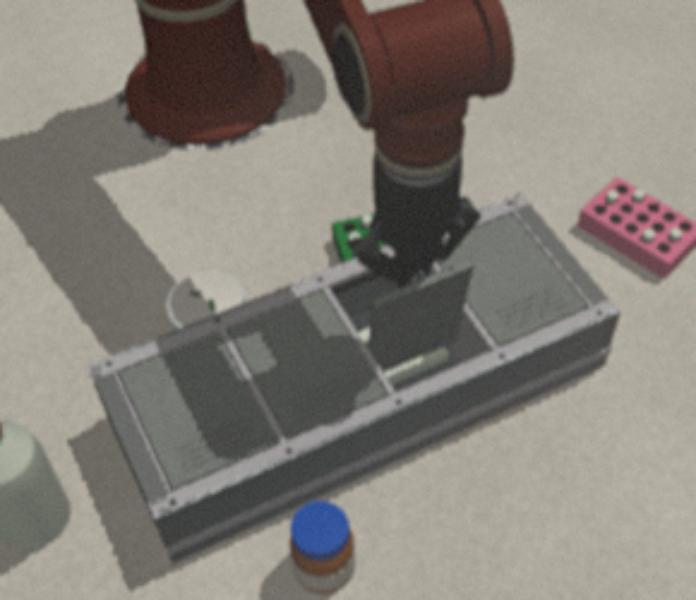

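The cover now leans about 0.13 rad past upright. I'll push on to the stop.

>>> apply_moves(deltas=[[0.004,0,0,0,-1],[0.004,0,0,0,-1],[0.003,0,0,0,-1],[0.003,0,0,0,-1],[0.003,0,0,0,-1],[0.0,0,0,0,-1],[0.0,0,0,0,-1],[0.0,0,0,0,-1]])

```text
t: 13.4
tool_pos: [0.5279, 0.1174, 0.142]
tool_rot: [3.116, 0.27, -0.043]
contact_force: [-2.7, -0.2, 1.1]
opening: -0.0002
```

```bash
python3 m.py sc5
```

```text
tcp local 0.0155673247916302 0.05722498227114723 0.14198107069568072 [-2.7 -0.2  1.1]
0.1 24 0.026 0.028
0.11 50 0.028 0.03
0.12 56 0.03 0.032
0.13 47 0.034 0.035
0.14 56 0.036 0.038
0.15 62 0.038 0.04
0.16 72 0.041 0.043
0.17 168 0.042 0.046
0.18 66 0.038 0.047
0.19 88 0.03 0.033
```

It is at the stop: the lean is about 0.26 rad and the contact force is rising. I'll back off and rise clear.

>>> apply_moves(deltas=[[-0.01,0,0,0,-1],[-0.03,0,0,0,-1],[-0.04,0,0,0,-1],[-0.02,0,-0.02,0,-1],[0,0,-0.05,0,-1],[0,0,-0.05,0,-1],[0,0,-0.03,0,-1],[0,0,0,0,-1]])

```text
t: 14.45
tool_pos: [0.4289, 0.102, 0.2982]
tool_rot: [3.117, 0.269, -0.027]
contact_force: [-0.8, -0.1, 0.7]
opening: 0.0001
```

```bash
python3 m.py sc6; python3 - <<'E'
from h import *
for n in ['scene','side']:
    w=cloud(ctrl.get_image(n))
    mm=(w[...,2]>.012)&(w[...,2]<.06)&(w[...,0]>.28)&(w[...,0]<.85)&(abs(w[...,1])<.4)
    k,l,s,c=cv2.connectedComponentsWithStats(mm.astype(np.uint8))
    for i in range(1,k):
        if s[i,4]>60:
            q=w[l==i];print(n,np.nanmin(q,0).round(3),np.nanmax(q,0).round(3))
E
```

```text
tcp local -0.08454756788314334 0.06006482441393441 0.29822714302527553 [-0.8 -0.1  0.7]
0.1 19 0.026 0.027
0.11 50 0.028 0.03
0.12 53 0.031 0.033
0.13 55 0.033 0.035
0.14 54 0.036 0.038
0.15 57 0.038 0.041
0.16 56 0.041 0.043
0.17 132 0.043 0.046
0.18 39 0.041 0.046
scene [0.363 0.373 0.012] [0.422 0.4   0.035]
scene [0.307 0.088 0.013] [0.371 0.214 0.04 ]
scene [0.412 0.06  0.012] [0.455 0.162 0.059]
scene [ 0.327 -0.118  0.012] [ 0.398 -0.027  0.024]
scene [0.501 0.078 0.012] [0.56 0.18 0.06]
scene [ 0.571 -0.171  0.012] [0.668 0.322 0.06 ]
scene [ 0.571 -0.322  0.012] [ 0.613 -0.253  0.06 ]
scene [ 0.7   -0.06   0.012] [ 0.741 -0.001  0.06 ]
side [ 0.531 -0.31   0.015] [ 0.601 -0.254  0.06 ]
side [ 0.673 -0.057  0.012] [0.729 0.001 0.06 ]
side [ 0.382 -0.207  0.012] [0.572 0.321 0.06 ]
side [0.597 0.103 0.012] [0.608 0.154 0.059]
side [0.467 0.048 0.012] [0.529 0.139 0.06 ]
side [ 0.32  -0.121  0.012] [ 0.411 -0.027  0.026]
side [0.304 0.086 0.012] [0.381 0.214 0.043]
side [0.356 0.373 0.013] [0.415 0.4   0.036]
```

View pics/sc6.png

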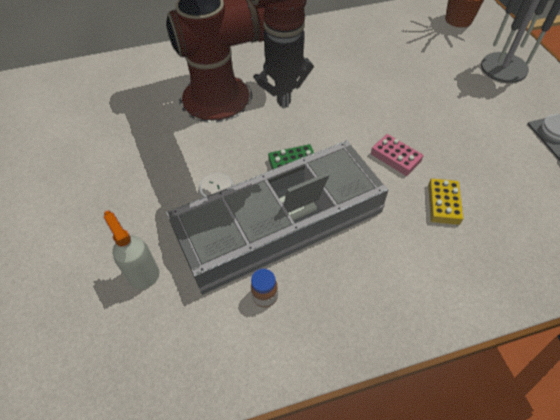

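The cover stands open at (305,195), leaning back about 0.25 rad. The arm is clear and the other objects haven't moved.

```bash
python3 -c "
from station import ctrl
print(ctrl.finish_job())"
```

```text
the job is handed in; nothing more can be done
None
```

The free cover was cover 2. It stands open at its stop, and I handed the job in at about 14.7 s of the 51 s allowed.

- **Finding it:** I pressed cover 4 (19 N) and cover 3 (27 N), and neither moved. Cover 2 dipped at about 2.5 N. Pressing it deeper raised its front edge to about 0.8 rad. I did not need to test cover 1.
- **Opening it:** I moved round to the front and pushed the raised edge back to the stop, then withdrew the arm clear of everything.
- **Cover angle:** After the arm withdrew, depth data from the scene camera showed the cover leaning about 0.25 rad past upright, so at about 1.82 rad. It held the same angle as when it was under contact.
- **Other objects:** The rack, dish, bottle and jar were within a few mm of their starting positions in both cameras, which is measurement noise.

No check failed. The joint angle is my estimate from the images, because the interface doesn't report it and gave no verdict at hand-in.

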